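Sugar lump held in the tongs over the tea glass

ROBOT

A 6-joint arm with a two-finger parallel gripper is mounted at the origin on the work surface. World frame = base frame: x ahead of the robot, y to its left, z up, the work surface at z = 0. Lengths are in mm, angles in degrees, forces in N, time in s.
With the tool pointing down it reaches from about 350 to 850 mm from the base axis. Payload 8.1 kg.
Tool frame: the origin (TCP) lies at the very end of the fingers, on their centre line; the grasp point (between the pads) lies r.tcp_to_grasp behind it (r.tcp_to_grasp is the distance from the TCP to the grasp point, in mm); z points along the fingers, y is the line along which they close (so a half turn about z gives the same grasp; the last joint's range is limited). The gripper opens to 85 mm and grips with 20 to 120 N. Pads are 22 mm wide; open, the fingers measure 114 mm over their backs; the gripper's body (76 mm by 85 mm) begins 54 mm behind the grasp point. The pads swing forward as they close: fully open they stand 13 mm farther back than shut.
Start: joints at [62.429, 7.471, 85.268, -0, 87.261, -4.893], TCP at [231.307, 553.626, 231.292] pointing down, gripper open.
Joint ranges: [-169.43, 169.43], [-51.17, 129.36], [1.28, 143.12], [-76.62, 256.62], [0, 156.53], [-152.29, 152.29]. Speed limits (degrees/s): [136.94, 136.94, 159.86, 180, 180, 180].

INTERFACE

Orientations are given as [roll, pitch, yaw] about the fixed x, y, z axes, in that order (R = Rz(yaw) Ry(pitch) Rx(roll)).
In Python, from bench import r gives the robot as it stands.
- The arm moves only by the shell command python3 -m handwheel 'ROWS' [OPENING] [FORCE]. ROWS is JSON, a list of rows, each a list of 4 numbers: the shift along the tool's x, y, z in m, then the turn about the tool's z in degrees. A call has 1 to 10 rows; each row shifts and turns the commanded pose from where the row before left it, along the tool's axes as they then stand; what a row does not reach is not made up. A row lasts 1/10 s, in which the tool goes at most 50 mm and 8.59 degrees, less where a joint would pass 70% of its speed; a pose out of reach is approached as far as the arm can. A call is refused whole if a number of a shift passes 0.05 or a number of a turn 8.59, either way. A call with a gripper value outside its range is refused whole. OPENING is the finger opening in m, from 0 to 0.0854, set as the call begins (- or left out, the last holds). The fingers move at their own pace and stop on an object; FORCE is the grip in N (left out, the last holds). Time passes only in rows, so rows that do not move let the fingers close. It gives the time, the measured TCP pose, the force, the opening and the grip force at its end, in the units of the state.
- r.sense(): the state, without advancing time (a new reading comes with each control period).
- r.snapshot(name): name is "scene" or "top"; returns the picture (420x560x3 uint8, red, green, blue); there is no depth.
- r.camera_params(name): a dict with "fx", "fy", "cx", "cy" (pixels), "D" ([k1, k2, p1, p2, k3] as OpenCV has them; the pictures are not rectified), "R" (3x3) and "t" (3): a world point X has camera coordinates R X + t. Camera axes: x right, y down, z forward; pixel columns grow to the right and rows downward; lengths in mm; the calibration is good to about 2 mm. A picture is of the moment at which its call begins. camera_params takes no time and is no camera call.
- r.hand_in(): hands the job in; it is judged then, once.
The state is a dict: "time": time; "joint_pos": joint angles; "qd": joint speeds; "joint_efforts": joint torques, N m; "tool_pos": TCP position; "tcp_rot": TCP orientation; "ft_force": force on the tool from outside, world axes, zero at the start; "wrist_torque": the same for the moment, N m; "finger_gap": finger opening in mm; "grip_force": force on a finger pad.
Only numpy, scipy, OpenCV 4.12 (cv2) and the standard library are available. Lean on these libraries where they do the work, as an engineer would, in place of code of your own. Each camera call takes 0.05 s, during which the arm holds its last target. There are 200 camera calls.

TASK

Pick up the brass sugar tongs, close them on the whole, cube-shaped sugar lump and lift it off its saucer with the tongs alone, never touching the lump with the gripper. Bring it over the mouth of the empty tea glass that stands upright on the other saucer and finish there, still gripping the tongs, with the lump held still between their jaws a few centimetres above the rim, not lowered into the glass and not let go. Do not knock or shift the glass, the saucers, the half lump or anything else on the table.

Things in the scene. Friction and masses are not known exactly. Their poses are not given: they have to be found in the camera images.
- tongs: brass bow-spring sugar tongs, 156 mm long, 80 g, lying on their side on the marble, 20 mm high so; from above their two arms form a V. Origin midway between the two ribbed finger plates (near the centre of mass), at the underside; x points from bow to jaws, y to the left arm, z up. Bow ends at x = -70 mm, jaws at x = +85 mm. At rest the plates are 39 mm apart over their outer faces
- tongs_left: arm of the tongs on their +y side; origin at its pivot by the bow (tongs x = -60 mm, y = +8 mm). Its finger plate is 30 mm long (x = -15 to +15 mm) and 20 mm high, its jaw 20 mm long, 12 mm high (z = 4 to 16 mm); between them the arm is 10 mm high (z = 5 to 15 mm). A squeeze to 34 mm over the plates is resisted by about 3.5 N per side, to 28 mm by about 8 N
- tongs_right: the mirrored arm on the tongs' -y side, origin at its pivot (y = -8 mm). Squeezing the plates together across y closes the jaws about twice as fast: plates 34 mm apart outside leave the jaws about 38 mm apart inside, 28 mm about 24 mm; the bow spring opens them again when the grip is eased
- tongs_jaws (a point): point midway between the two jaws at mid height: 75 mm ahead of the tongs' origin, 10 mm above their underside; axes as the tongs. The jaws stand 50 mm apart inside at rest
- lump: the whole lump of hard white sugar, a cube of 24 mm, about 20 g, standing on the sugar saucer; origin at the centre of its underside, x and y square to its side faces
- lump_center (a point): centre of the whole sugar lump
- half_lump: a broken half lump, 24 x 24 mm and only 11 mm high, on the same saucer on the side away from the robot; origin at the centre of its underside; to be left alone
- sugar_saucer: stainless steel saucer with the sugar on it, 120 mm across, flat floor 3 mm above its underside, rim 10 mm above its underside; origin at the centre of its underside
- glass_saucer: the same kind of saucer, under the tea glass; origin at the centre of its underside
- tea_glass: empty waisted tea glass standing upright on its saucer, 88 mm high, 60 mm across the rim; origin at the centre of its underside
- tea_glass_rim (a point): centre of the tea glass's mouth, level with its rim
- teapot: small copper teapot, 119 mm high, on the left; to be left alone
- tile_rack: red plastic two-step tile rack, 400 mm long, with tiles, at the back; to be left alone
- tile_stack: stack of five ivory game tiles, 45 mm high, on the right; to be left alone
- tile: single ivory game tile lying flat, 38 x 26 x 9 mm, right of the middle; to be left alone
- teaspoon: steel teaspoon lying flat, 125 mm long, left of the middle; to be left alone
There are look-alikes about, which are no part of the job. Leave any green or orange look-alike of the sugar_saucer alone.

How it is judged:
By the outcome, as a careful person would: the job done as asked, in the order asked, and still so for the second after the job is handed in, while the arm keeps its last pose, push and grip.
It also fails if it takes over 48 s, if anything falls off the work surface, if the arm or the gripper's body presses on something with over 40 N, if the wrist force passes 120 N, or if a joint passes its speed limit or range.

## Working session

There is one attempt and no reset: what is moved stays moved. The work goes in short steps, Python scripts to look and compute and a shell command to move; the robot and the scene stay as the last step left them, time stands still between calls to the robot, and variables do not carry over. Pictures are saved under pics/ and viewed, at most 13 in all, crops included, and the job is handed in when it is done.

```bash
ls; mkdir -p pics; python3 - <<'E'
from bench import r
import cv2,numpy as np
for n in("scene","top"):
    im=r.snapshot(n); cv2.imwrite(f"pics/{n}0.png",im[:,:,::-1]); p=r.camera_params(n)
    print(n,{k:np.round(p[k],3).tolist() for k in p}, (-np.array(p['R']).T@p['t']).round())
print(r.tcp_to_grasp); s=r.sense();print(s)
E
```

```text
pics
scene {'fx': 531.142, 'fy': 531.142, 'cx': 273.951, 'cy': 203.904, 'D': [-0.006, 0.0, 0.0, 0.0, 0.0], 'R': [[0.698, 0.716, 0.019], [0.542, -0.51, -0.667], [-0.468, 0.476, -0.745]], 't': [-422.035, -233.039, 1943.13]} [1330. -742. 1299.]
top {'fx': 510.268, 'fy': 510.268, 'cx': 274.541, 'cy': 210.229, 'D': [-0.029, 0.0, 0.0, 0.0, 0.0], 'R': [[0.005, -1.0, 0.007], [-0.987, -0.006, -0.158], [0.158, -0.006, -0.987]], 't': [38.406, 587.737, 1407.772]} [ 358.   50. 1483.]
18.700000000000003
{'time': 0.1, 'joint_pos': array([ 6.24288870e+01,  7.51288277e+00,  8.53218295e+01,  2.69348098e-04,
        8.72606034e+01, -4.89210946e+00]), 'qd': array([-0.0577469 , -0.05172791, -0.19417035,  0.00105939,  0.01185868,
        0.06716097]), 'joint_efforts': array([ 6.88014552e-04, -5.70947671e+01, -5.01943481e+01, -1.57243603e-04,
        8.05360673e-03, -5.73949592e-06]), 'tool_pos': array([231.08615965, 553.1932642 , 230.33900674]), 'tcp_rot': array([-1.79905055e+02, -8.39652603e-03,  1.57320976e+02]), 'ft_force': array([1.1748837 , 0.19102274, 0.10659688]), 'wrist_torque': array([0.02732039, 0.0264094 , 0.014491  ]), 'grip_force': 0.0, 'finger_gap': 85.52920241117805}
```

View pics/top0.png

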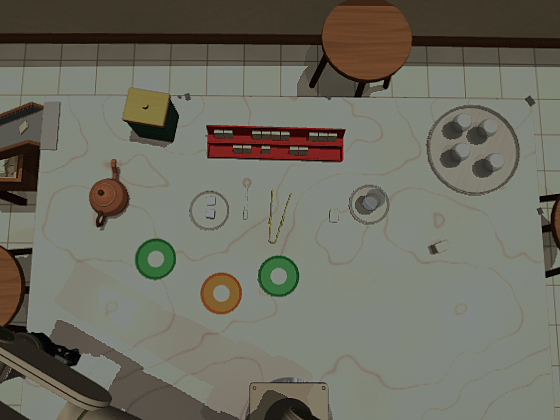

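View pics/scene0.png

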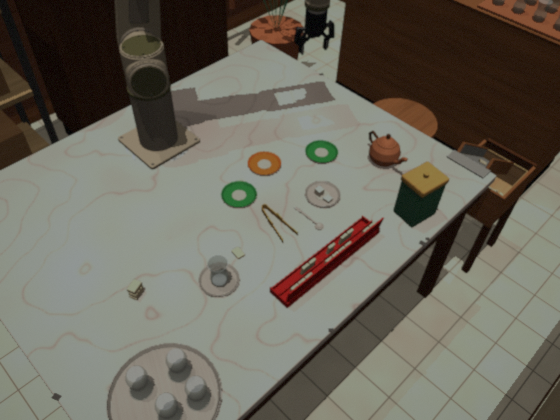

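The top view shows the tongs with the bow at about (272,243) and the jaws at (270,192) and (290,195). The sugar saucer is at (210,210), with the near lump at (210,214) and the half lump at (210,200). The glass is at (369,203). The scene view agrees. I'll measure from enlarged crops next.

```bash
cat > h.py <<'E'
from bench import r
import cv2,numpy as np
def ray(n,uv):
    p=r.camera_params(n);K=np.array([[p['fx'],0,p['cx']],[0,p['fy'],p['cy']],[0,0,1]])
    q=cv2.undistortPoints(np.float64(uv).reshape(-1,1,2),K,np.float64(p['D'])).reshape(-1,2)
    R=np.array(p['R']);return -R.T@np.array(p['t']),np.c_[q,np.ones(len(q))]@R
def plane(n,uv,z):
    c,d=ray(n,uv);return c+d*((z-c[2])/d[:,2])[:,None]
def tri(a,b):  # pixel in top, pixel in scene
    (c1,d1),(c2,d2)=ray("top",a),ray("scene",b)
    A=np.c_[d1[0],-d2[0]];s=np.linalg.lstsq(A,c2-c1,rcond=None)[0]
    return (c1+s[0]*d1[0]+c2+s[1]*d2[0])/2, np.linalg.norm(c1+s[0]*d1[0]-c2-s[1]*d2[0])
def proj(n,X):
    p=r.camera_params(n);K=np.array([[p['fx'],0,p['cx']],[0,p['fy'],p['cy']],[0,0,1]])
    return cv2.projectPoints(np.float64(X).reshape(-1,3),cv2.Rodrigues(np.array(p['R']))[0],np.float64(p['t']),K,np.float64(p['D']))[0].reshape(-1,2)
E
python3 - <<'E'
from h import *
t=cv2.imread("pics/top0.png");s=cv2.imread("pics/scene0.png")
def up(i,x,y,w,h,k): return cv2.resize(i[y:y+h,x:x+w],None,fx=k,fy=k,interpolation=cv2.INTER_CUBIC)
a=up(t,185,180,120,75,6)
cv2.imwrite("pics/c1.png",a)
a=up(s,255,165,95,85,7);b=up(t,325,175,80,60,5)
cv2.imwrite("pics/c2.png",a)
# tongs mask
for n,i,(x,y,w,h) in(("top",t,(255,185,45,65)),("scene",s,(255,195,50,50))):
    c=cv2.cvtColor(i[y:y+h,x:x+w],cv2.COLOR_BGR2HSV)
    m=((c[...,1]>110)).astype(np.uint8)
    ys,xs=np.nonzero(m);P=plane(n,np.c_[xs+x,ys+y],10)
    print(n,len(P));
    (cx,cy),wh,ang=cv2.minAreaRect(P[:,:2].astype(np.float32));print(cx,cy,wh,ang)
    for k in range(int(P[:,0].min()),int(P[:,0].max()),20):
        q=P[(P[:,0]>=k)&(P[:,0]<k+20)]
        if len(q): print(k,q[:,1].min().round(),q[:,1].max().round(), q[q[:,1]>q[:,1].mean()][:,1].mean().round(1),q[q[:,1]<=q[:,1].mean()][:,1].mean().round(1))
E
```

```text
top 103
574.9494018554688 28.9173583984375 (54.35451889038086, 152.9216766357422) 84.70248413085938
500 34.0 57.0 53.9 38.7
520 28.0 54.0 54.1 30.8
540 19.0 57.0 54.6 22.9
560 16.0 57.0 54.0 17.7
580 11.0 52.0 51.5 12.9
600 5.0 52.0 51.6 7.1
620 -4.0 52.0 50.0 -0.7
640 -4.0 49.0 48.9 -4.0
scene 83
543.8894653320312 37.14773941040039 (47.4813232421875, 195.9860076904297) 83.09764099121094
448 61.0 65.0 64.6 61.5
488 42.0 58.0 55.0 47.1
508 32.0 59.0 55.8 37.2
528 27.0 57.0 55.1 29.4
548 20.0 59.0 56.2 22.0
568 16.0 58.0 54.3 17.5
588 8.0 53.0 51.5 10.0
608 4.0 51.0 51.4 4.2
628 49.0 51.0 50.4 49.2
```

View pics/c1.png

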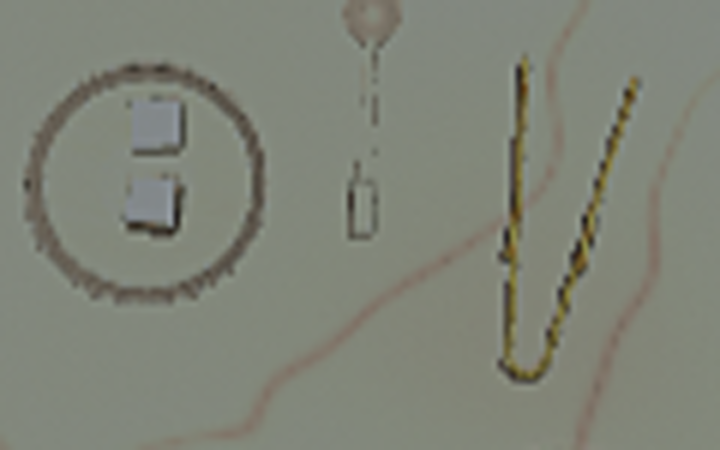

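View pics/c2.png

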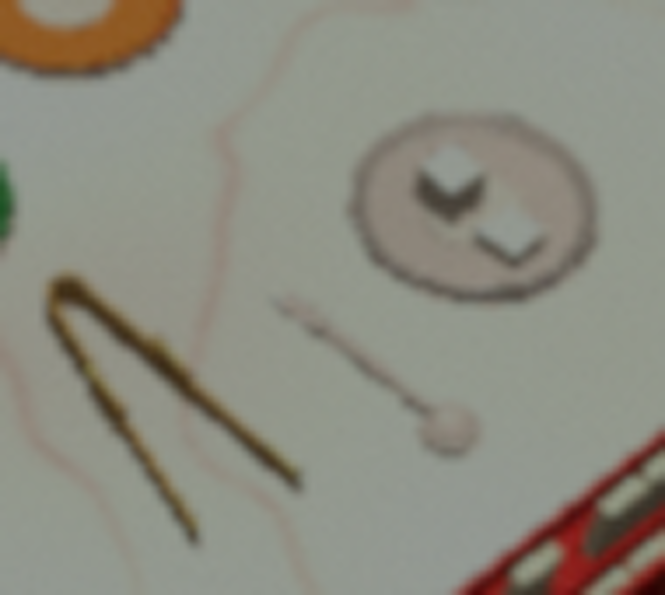

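Crop 1 (6x of the top view from 185,180) shows:
- The bow end at (523,378), and the jaw tips at (523,62) and (635,80).
- The whole lump's top face centred at (151,202), and the half lump at (158,125).
- The saucer ring centred at (145,183).

Crop 2 confirms the nearer lump is the tall one.

```bash
python3 - <<'E'
from h import *
t=cv2.imread("pics/top0.png")
f=lambda x,y:(185+(x+.5)/6-.5,180+(y+.5)/6-.5)
P=lambda x,y,z:plane("top",[f(x,y)],z)[0]
bow=P(523,380,12);jl=P(523,60,13);jr=P(637,78,13);m=(jl+jr)/2
ax=m-bow;print("bow",bow,"jaws",jl,jr,"len",np.linalg.norm(ax[:2]),"yaw",np.degrees(np.arctan2(ax[1],ax[0])))
u=ax/np.linalg.norm(ax[:2]);print("origin",bow+70*u, m-85*u, "plates",P(508,235,18),P(585,250,18))
print("saucer",P(145,183,10),"half",P(158,125,14))
g=cv2.cvtColor(cv2.resize(t[180:255,185:305],None,fx=6,fy=6,interpolation=cv2.INTER_CUBIC),cv2.COLOR_BGR2HSV)
b=cv2.cvtColor(cv2.resize(t[180:255,185:305],None,fx=6,fy=6,interpolation=cv2.INTER_CUBIC),cv2.COLOR_BGR2LAB)
mk=((b[...,2]<126)&(b[...,0]>140)).astype(np.uint8)
for c in cv2.findContours(mk,0,2)[0]:
    if cv2.contourArea(c)>900:
        q=cv2.minAreaRect(c);print(q); x,y=q[0]; print(P(x,y,27),P(x,y,14))
o=cv2.resize(t[170:240,320:410],None,fx=6,fy=6,interpolation=cv2.INTER_CUBIC)
s=cv2.imread("pics/scene0.png");o2=cv2.resize(s[245:305,190:250],None,fx=7,fy=7,interpolation=cv2.INTER_CUBIC)
W=np.zeros((540,800,3),np.uint8);o=cv2.resize(t[180:230,340:395],None,fx=7,fy=7,interpolation=cv2.INTER_CUBIC);W[:350,:385]=o;W[:420,380:]=o2[:420,:420];cv2.imwrite("pics/c3.png",W)
E
```

```text
bow [497.36959645  48.813933    12.        ] jaws [654.23285365  49.66256814  13.        ] [645.59396592  -6.12590194  13.        ] len 154.92281775737905 yaw -10.053907527633749
origin [566.2946721   36.59370605  12.4518379 ] [566.21867507  36.60718011  12.4513397 ] plates [566.99857585  56.44582401  18.        ] [559.88886264  19.22303002  18.        ]
saucer [592.7241198  233.38652581  10.        ] half [620.72923691 227.27112573  14.        ]
```

View pics/c3.png

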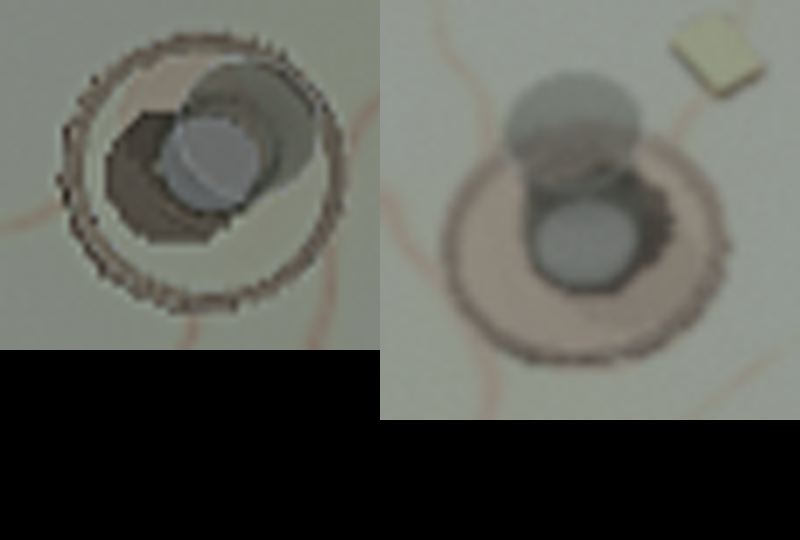

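Crop 3 (7x) shows the glass rim circle centred at (250,127) in the top part and at (193,132) in the scene part. The saucer ring is centred at (205,172).

```bash
python3 - <<'E'
from h import *
ft=lambda x,y,k,a,b:(a+(x+.5)/k-.5,b+(y+.5)/k-.5)
a=ft(250,127,7,340,180);b=ft(193,132,7,190,245)
print("rim top",plane("top",[a],91),"scene",plane("scene",[b],91),"tri",tri(a,b))
print("saucer",plane("top",[ft(205,172,7,340,180)],10))
P=lambda x,y,z:plane("top",[ft(x,y,6,185,180)],z)[0]
# lump top-face corners by eye, top camera; scene: top face centre (450,168) 7x from 255,165
l=P(153,201,27);print("lump",l,plane("scene",[ft(450,168,7,255,165)],27))
bo=cv2.cvtColor(cv2.imread("pics/top0.png")[180:255,185:305],cv2.COLOR_BGR2LAB)
print(bo[15:42,18:34,0]); print(bo[28:42,18:34,2])
E
```

```text
rim top [[ 617.23885507 -238.21993917   91.        ]] scene [[ 621.41121225 -238.33147352   91.        ]] tri (array([ 618.64019392, -237.91143398,   87.68670173]), np.float64(2.5314799399118977))
saucer [[ 613.03323883 -235.56415623   10.        ]]
lump [581.27021035 227.2084206   27.        ] [[583.58640222 227.59782598  27.        ]]
[[148 146 145 143 143 144 144 136 136 141 140 140 147 149 141 110]
 [144 144 144 134 144 143 144 115 113 130 128 129 139 145 146 149]
 [143 143 144 114 143 144 145 145 147 147 147 149 108 144 144 144]
 [142 144 143 143 145 145 144 144 144 144 146 150  86 145 144 143]
 [143 143 143 143 145 144 144 144 143 144 145 150  83 146 145 142]
 [143 142 142 141 144 144 144 144 144 144 146 151  74 146 145 143]
 [142 142 142 142 144 144 144 144 144 144 146 151  76 147 145 143]
 [143 143 142 141 144 144 144 144 145 145 147 152  78 146 145 143]
 [143 143 143 144 145 146 147 147 148 142 143 146  78 145 145 142]
 [143 143 144 144 133 133 133 134 133 111 108 108 100 146 144 142]
 [142 143 143 146  96  87  86  85  85  94  95  93 147 145 143 143]
 [143 143 144 144 147 14
[... 1287 characters left out ...]
 126 125 138 134 133 133 134]
 [133 132 133 130 126 126 126 126 126 126 125 135 134 133 134 135]
 [132 133 134 126 126 127 126 126 126 126 124 134 133 133 135 135]
 [132 132 133 124 126 126 126 126 126 126 124 134 134 134 135 135]
 [133 132 132 125 126 126 125 125 125 125 124 131 134 134 135 135]
 [133 132 132 125 125 126 126 127 127 126 124 130 135 134 134 134]
 [134 133 133 136 137 138 139 140 135 135 127 133 135 134 134 134]
 [134 134 135 134 135 134 133 134 134 135 135 134 135 134 135 134]
 [135 134 134 135 134 135 134 134 134 134 134 134 134 134 134 134]
 [135 134 134 134 134 134 135 134 134 134 135 134 134 134 134 134]
 [135 134 134 134 134 135 135 134 134 134 134 135 135 134 134 134]]
```

```bash
cat >> h.py <<'E'
def to(X,yaw):
    s=r.sense();p=np.radians(s['tcp_rot'][2]);d=np.array(X)-s['tool_pos']
    x=np.array([np.cos(p),np.sin(p)]);y=np.array([np.sin(p),-np.cos(p)])
    print("t",round(s['time'],2),"pos",s['tool_pos'].round(1),"rot",s['tcp_rot'].round(1),"shift mm",(x@d[:2]).round(1),(y@d[:2]).round(1),-d[2].round(1),"turn",round(-((yaw-s['tcp_rot'][2]+180)%360-180),1),"gap",round(s['finger_gap'],1),"grip",round(s['grip_force'],1),"F",s['ft_force'].round(1))
E
python3 -m handwheel '[[-0.036,-0.025,0,0],[-0.036,-0.025,0,0],[-0.036,-0.025,0,0],[-0.036,-0.025,0,0],[-0.036,-0.025,0,0],[-0.036,-0.025,0,0],[-0.036,-0.025,0,0],[-0.036,-0.025,0,0],[-0.036,-0.025,0,0],[-0.036,-0.025,0,0]]'
python3 -c "from h import *;to([565.5,37,120],170)"
```

```text
time: 1.1
tool_pos: [467.5, 182.4, 231.0]
tcp_rot: [-180.0, -0.0, 157.3]
ft_force: [0.9, 0.0, -0.0]
finger_gap: 85.3
grip_force: 0.0
t 1.1 pos [467.5 182.4 231. ] rot [-180.    -0.   157.3] shift mm -146.5 -96.4 111.0 turn -12.7 gap 85.3 grip 0.0 F [ 0.9  0.  -0. ]
```

```bash
python3 -m handwheel '[[-0.036,-0.024,0.02,0],[-0.036,-0.024,0.02,0],[-0.036,-0.024,0.02,0],[-0.036,-0.024,0.02,0],[0,0,0.02,-6.3],[0,0,0.01,-6.4],[0,0,0,0],[0,0,0,0]]' >/dev/null
python3 -c "
from h import *;to([565.5,37,120],170)
im=r.snapshot('top')[160:270,220:330,::-1];im2=r.snapshot('scene')[160:260,230:350,::-1]
W=np.zeros((440,800,3),np.uint8);W[:440,:400]=cv2.resize(im,(400,440));W[:333,400:]=cv2.resize(im2,(400,333));cv2.imwrite('pics/c4.png',W)"
```

```text
t 1.9 pos [562.7  40.1 121.2] rot [-180.    -0.   169.8] shift mm -3.3 -2.6 1.2 turn -0.2 gap 85.4 grip 0.0 F [ 1.  -0.6 -0.2]
```

View pics/c4.png

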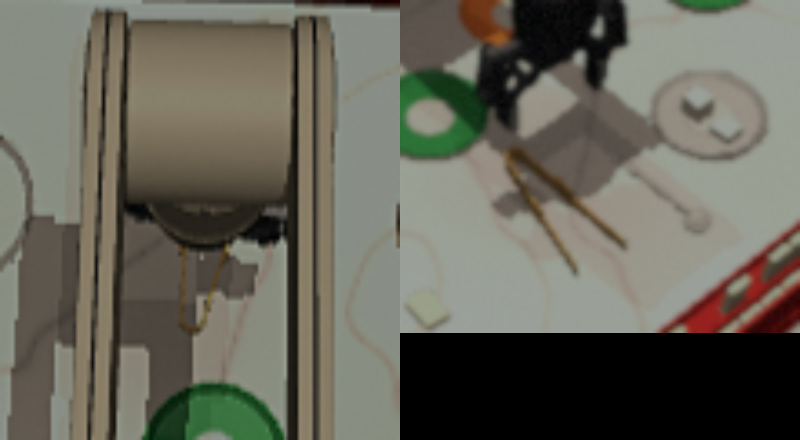

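Fingers are open above the tongs and lined up with them. I'll lower onto the plates.

```bash
python3 -m handwheel '[[-0.003,-0.003,0.025,-0.2],[0,0,0.025,0],[0,0,0.025,0],[0,0,0.02,0],[0,0,0.013,0],[0,0,0.008,0],[0,0,0,0],[0,0,0,0],[0,0,0,0]]' 0.044 20 
python3 -c "
from h import *;to([565.5,37,4],170)"
```

```text
time: 2.9
tool_pos: [566.5, 36.6, 6.7]
tcp_rot: [180.0, 0.1, 170.2]
ft_force: [0.3, -0.5, -0.7]
finger_gap: 44.1
grip_force: 0.0
t 2.9 pos [566.5  36.6   6.7] rot [1.800e+02 1.000e-01 1.702e+02] shift mm 1.1 0.3 2.7 turn 0.2 gap 44.1 grip 0.0 F [ 0.3 -0.5 -0.7]
```

```bash
python3 -m handwheel '[[0.001,0,0.002,0],[0,0,0.002,0],[0,0,0,0],[0,0,0,0]]' 0.044 20 | grep -E "pos|force"
python3 -m handwheel '[[0,0,0,0],[0,0,0,0],[0,0,0,0],[0,0,0,0],[0,0,0,0]]' 0.0335 20
```

```text
tool_pos: [564.3, 36.7, 1.2]
ft_force: [0.2, 0.1, 1.1]
grip_force: 0.0
time: 3.8
tool_pos: [564.7, 36.8, 1.6]
tcp_rot: [180.0, 0.0, 170.2]
ft_force: [0.5, -0.2, 3.6]
finger_gap: 33.8
grip_force: 5.8
```

```bash
python3 -m handwheel '[[0,0,-0.005,0],[0,0,-0.01,0],[0,0,-0.02,0],[0,0,-0.025,0],[0,0,-0.02,0],[0,0,-0.01,0],[0,0,0,0],[0,0,0,0],[0,0,0,0]]'
python3 -c "
from h import *;to([508.1,240.5,90],170)
im=r.snapshot('top')[160:270,220:330,::-1];im2=r.snapshot('scene')[180:260,230:330,::-1]
W=np.zeros((440,800,3),np.uint8);W[:440,:400]=cv2.resize(im,(400,440));W[:320,400:]=cv2.resize(im2,(400,320));cv2.imwrite('pics/c5.png',W)"
```

```text
time: 4.7
tool_pos: [563.3, 36.8, 89.8]
tcp_rot: [-180.0, -0.1, 170.2]
ft_force: [-0.4, -0.4, -1.1]
finger_gap: 33.8
grip_force: 5.3
t 4.7 pos [563.3  36.8  89.8] rot [-1.800e+02 -1.000e-01  1.702e+02] shift mm 89.0 191.4 -0.2 turn 0.2 gap 33.8 grip 5.3 F [-0.4 -0.4 -1.1]
```

View pics/c5.png

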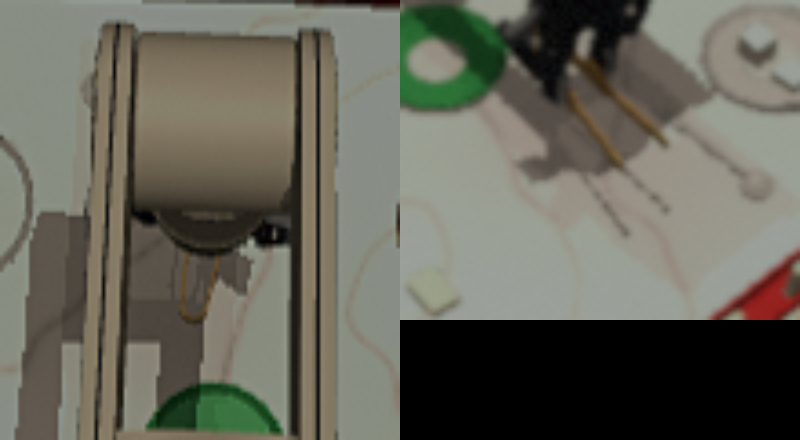

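The tongs hang level in the fingers. Jaw tips are at about (285,221) and (296,216) in the scene view, and the bow at (273,239.5) in the top view.

```bash
python3 -c "
from h import *
T=plane('scene',[(285,221.2),(296.3,216.3)],98);b=plane('top',[(273.1,239.4)],98)[0];m=T.mean(0)
print(T,b,m,np.linalg.norm(m-b),np.degrees(np.arctan2(*(m-b)[1::-1])))
c=r.sense()['tool_pos'];print(m[:2]-c[:2])
u=np.array([np.cos(np.radians(-10)),np.sin(np.radians(-10))])
print('expected tip mid at +85',c[:2]+u*85)"
```

```text
[[646.61655913   2.23989201  98.        ]
 [656.27539328  40.22924542  98.        ]] [498.83378138  45.27838066  98.        ] [651.44597621  21.23456872  98.        ] 154.49461771057952 -8.953266394710726
[ 88.02053007 -15.54041582]
expected tip mid at +85 [647.13410515  22.01488944]
```

```bash
python3 -m handwheel '[[0.006,0.012,0,0],[0.011,0.024,0,0],[0.011,0.024,0,0],[0.011,0.024,0,0],[0.011,0.024,0,0],[0.011,0.024,0,0],[0.011,0.024,0,0],[0.011,0.024,0,0],[0.008,0.012,0,0],[0,0,0,0]]' >/dev/null
python3 -m handwheel '[[0,0,0.01,0],[0,0,0.015,0],[0,0,0.01,0],[0,0,0,0],[0,0,0,0]]' >/dev/null
python3 -c "
from h import *;to([506.2,240.8,10.6],170)
im2=r.snapshot('scene')[150:225,260:360,::-1];im=r.snapshot('top')[160:260,170:270,::-1]
W=np.zeros((400,800,3),np.uint8);W[:,:400]=cv2.resize(im,(400,400));W[:300,400:]=cv2.resize(im2,(400,300),interpolation=2);cv2.imwrite('pics/c6.png',W)"
```

```text
t 6.3 pos [506.9 240.7  55.4] rot [-1.800e+02 -1.000e-01  1.702e+02] shift mm 0.7 -0.0 44.8 turn 0.2 gap 33.5 grip 5.3 F [ 0.2 -0.2 -0.5]
```

View pics/c6.png

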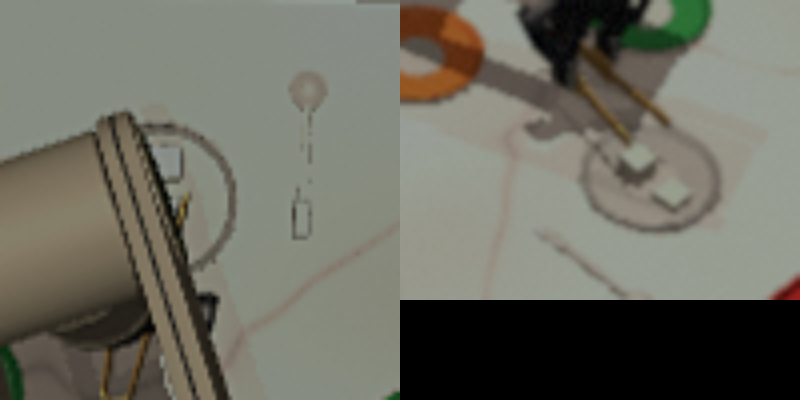

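The scene view shows jaw tips at about (317.5,184) and (327,180.5), with the lump top at (319.2,189.2).

```bash
python3 -c "
from h import *
T=plane('scene',[(317.3,184),(327,180.5)],64);l=plane('scene',[(319.2,188.9)],27)[0]
print(T,T.mean(0),l,'tipmid-lump',(T.mean(0)-l)[:2])"
```

```text
[[588.00754084 210.80978251  64.        ]
 [598.94778102 245.63775972  64.        ]] [593.47766093 228.22377112  64.        ] [585.38045816 227.31915057  27.        ] tipmid-lump [8.09720277 0.90462055]
```

```bash
python3 -m handwheel '[[-0.001,-0.0015,0.01,0],[0,0,0.01,0],[0,0,0.01,0],[0,0,0.007,0],[0,0,0.004,0],[0,0,0.003,0],[0,0,0,0],[0,0,0,0],[0,0,0,0]]' | grep -E "pos|force"
python3 -c "
from h import *;to([506.2,240.8,10.6],170)
im2=r.snapshot('scene')[165:215,280:350,::-1];cv2.imwrite('pics/c7.png',cv2.resize(im2,(700,500),interpolation=2))"
```

```text
tool_pos: [508.5, 240.0, 12.8]
ft_force: [0.4, 1.0, -0.7]
grip_force: 5.3
t 7.3 pos [508.5 240.   12.8] rot [180.    0.  170.2] shift mm 2.4 0.5 2.2 turn 0.2 gap 33.9 grip 5.3 F [ 0.4  1.  -0.7]
```

View pics/c7.png

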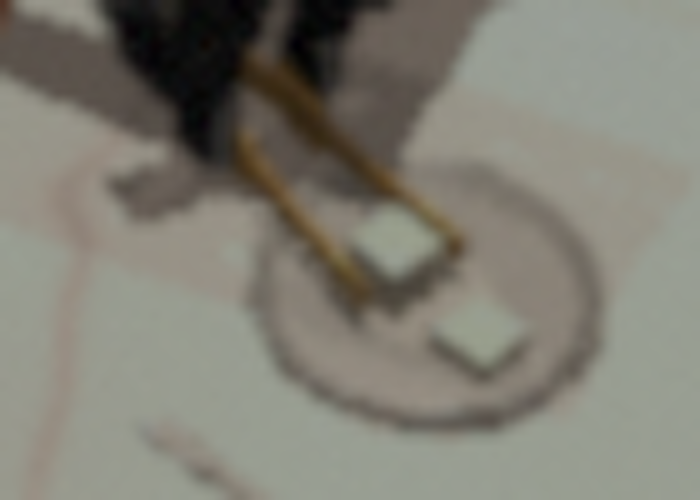

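The picture shows the lump (395,240) between the jaw tips at (360,290) and (455,240), with the half lump clear. I'll lower 2 mm and close.

```bash
python3 -m handwheel '[[0,0,0.002,0],[0,0,0,0],[0,0,0,0]]' | grep -E "pos|force"
python3 -m handwheel '[[0,0,0,0],[0,0,0,0],[0,0,0,0],[0,0,0,0]]' 0.0295 20 | grep -E "pos|force|gap"
python3 -m handwheel '[[0,0,0,0],[0,0,0,0],[0,0,0,0],[0,0,0,0],[0,0,0,0]]' 0.024 20
```

```text
tool_pos: [508.0, 239.7, 10.2]
ft_force: [0.3, 0.2, -0.9]
grip_force: 5.3
tool_pos: [508.1, 239.8, 10.3]
ft_force: [-0.0, 0.5, -1.1]
finger_gap: 29.4
grip_force: 9.5
time: 8.55
tool_pos: [508.1, 239.7, 10.3]
tcp_rot: [-180.0, 0.0, 170.2]
ft_force: [0.9, 1.0, -0.8]
finger_gap: 28.7
grip_force: 21.5
```

The lump is gripped: 28.7 mm gap at 21.5 N. Lifting.

```bash
python3 -m handwheel '[[0,0,-0.005,0],[0,0,-0.01,0],[0,0,-0.018,0],[0,0,-0.022,0],[0,0,-0.025,0],[0,0,-0.025,0],[0,0,-0.02,0],[0,0,-0.01,0],[0,0,0,0],[0,0,0,0]]' 
python3 -c "
from h import *;u=np.array([np.cos(np.radians(-10)),np.sin(np.radians(-10))])
X=np.array([618.5,-238])-np.array([75.5,-13]);print(X);to([*X,136],170)
im2=r.snapshot('scene')[135:210,270:375,::-1];cv2.imwrite('pics/c8.png',cv2.resize(im2,(700,500),interpolation=2))"
```

```text
time: 9.55
tool_pos: [507.7, 239.7, 144.7]
tcp_rot: [-180.0, -0.0, 170.2]
ft_force: [0.1, -0.2, -1.2]
finger_gap: 28.6
grip_force: 21.5
[ 543. -225.]
t 9.55 pos [507.7 239.7 144.7] rot [-180.    -0.   170.2] shift mm -113.7 -451.9 8.7 turn 0.2 gap 28.6 grip 21.5 F [ 0.1 -0.2 -1.2]
```

View pics/c8.png

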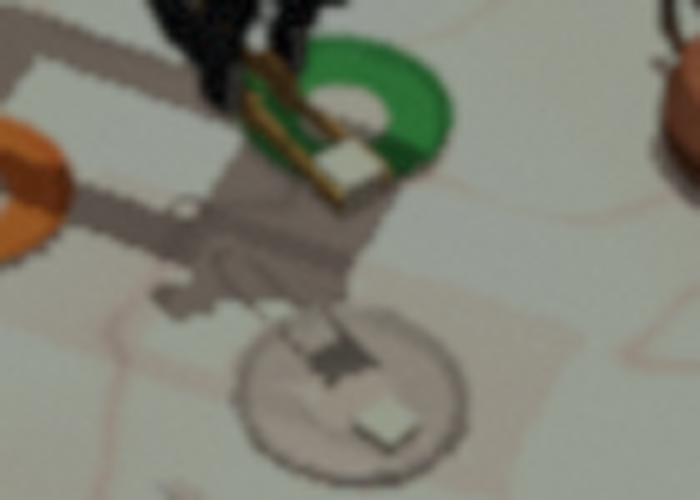

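The lump (350,165) is lifted in the jaws, and the saucer holds only the half lump (385,425). Carrying it over to the glass.

```bash
python3 -m handwheel '[[-0.002,-0.008,0,0],[-0.004,-0.016,0,0],[-0.006,-0.024,0,0],[-0.007,-0.028,0,0],[-0.007,-0.028,0,0],[-0.007,-0.028,0,0],[-0.007,-0.028,0,0],[-0.007,-0.028,0,0],[-0.007,-0.028,0,0],[-0.007,-0.028,0,0]]' | grep -E "pos|gap|grip"
python3 -m handwheel '[[-0.007,-0.028,0,0],[-0.007,-0.028,0,0],[-0.007,-0.028,0,0],[-0.007,-0.028,0,0],[-0.007,-0.028,0,0],[-0.007,-0.026,0,0],[-0.006,-0.018,0,0],[-0.004,-0.012,0,0],[0,0,0,0],[0,0,0,0]]' | grep -E "pos|gap|grip"
python3 -c "
from h import *;to([543,-225,136],170)"
```

```text
tool_pos: [525.9, -13.5, 144.7]
finger_gap: 28.3
grip_force: 21.5
tool_pos: [544.5, -212.5, 145.0]
finger_gap: 28.6
grip_force: 21.5
t 11.6 pos [ 544.5 -212.5  145. ] rot [180.   -0.  170.2] shift mm -0.7 -12.5 9.0 turn 0.2 gap 28.6 grip 21.5 F [-0.2  1.2 -0.2]
```

```bash
python3 -m handwheel '[[0,-0.005,0,0],[-0.001,-0.005,0.002,0],[0,-0.0025,0.004,0],[0,0,0.003,0],[0,0,0,0],[0,0,0,0],[0,0,0,0],[0,0,0,0]]' | grep -E "pos|gap|grip"
python3 -c "
from h import *;to([543,-225,136],170)
im2=r.snapshot('scene')[220:310,160:270,::-1];im=r.snapshot('top')[160:250,320:420,::-1]
W=np.zeros((400,800,3),np.uint8);W[:360,:400]=cv2.resize(im,(400,360));W[:327,400:]=cv2.resize(im2,(400,327),interpolation=2);cv2.imwrite('pics/c9.png',W)"
```

```text
tool_pos: [543.7, -225.5, 136.5]
finger_gap: 28.5
grip_force: 21.5
t 12.4 pos [ 543.7 -225.5  136.5] rot [-180.     0.   170.2] shift mm 0.7 0.3 0.5 turn 0.2 gap 28.5 grip 21.5 F [-0.7 -0.2 -1.4]
```

View pics/c9.png

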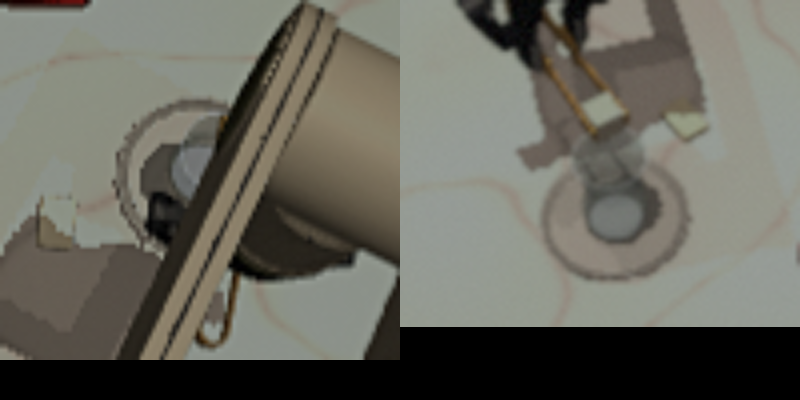

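The scene view shows the lump top at about (606,107) in the crop, above the glass mouth (608,155). I'll check how well they line up in plan.

```bash
python3 -c "
from h import *
f=lambda x,y:(160+(x-400+.5)/3.636-.5,220+(y+.5)/3.636-.5)
print(plane('scene',[f(606,106)],153),plane('scene',[f(608,156)],91)); print(r.sense()['qd'].round(2))"
```

```text
[[ 619.47496231 -234.7869766   153.        ]] [[ 618.54373677 -236.99333854   91.        ]]
[-0.02  0.01  0.03 -0.03  0.01 -0.03]
```

Lump and mouth line up within about 3 mm, and the lump's underside is about 38 mm above the rim and still. Handing in.

```bash
python3 -c "
from bench import r
print(r.hand_in())"
```

```text
the job is handed in; nothing more can be done
None
```

I handed the job in at about 12.5 s: the tongs, still gripped, hold the whole lump still about 38 mm above the rim and within about 3 mm of the centre of the glass's mouth by camera, and I saw nothing else moved; no verdict came back.

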